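Check the long-shackle padlock back into the sliding-door lock cabinet

ROBOT

A 7-joint arm with a two-finger parallel gripper is mounted at the origin on the work surface. World frame = base frame: x ahead of the robot, y to its left, z up, the work surface at z = 0. Lengths are in mm, angles in rad, forces in N, time in s.
With the tool pointing down it reaches from about 425 to 800 mm from the base axis. Payload 8.3 kg.
Tool frame: the origin (TCP) lies on the centre line of the jaws, within the pads' length; the fingertips stand 22 mm ahead of it and the grasp point (between the pads) lies 3 mm ahead of it; z points along the fingers, y is the line along which they close (so a half turn about z gives the same grasp; the last joint's range is limited). The gripper opens to 85 mm and grips with 20 to 120 N. Pads are 22 mm wide; open, the fingers measure 114 mm over their backs; the gripper's body (76 mm by 85 mm) begins 54 mm behind the grasp point. The pads swing forward as they close: fully open they stand 13 mm farther back than shut.
Start: joints at [1.065, 0.383, 0.016, 1.37, -0.006, 1.388, -0.046], TCP at [267.827, -564.689, 253.279] pointing down, gripper open.
Joint ranges: [-2.95, 2.95], [-0.25, 2.06], [-1.52, 1.56], [0.18, 2.33], [-1.44, 4.58], [0.02, 2.06], [-3.01, 3.01]. Speed limits (rad/s): [2.39, 2.39, 3.01, 3.01, 3.14, 3.14, 3.14].

INTERFACE

Orientations are given as a rotation vector (axis times angle).
In Python, from cell import get_obs, eyes, robot gives the robot as it stands. The module is installed in compiled form; this text tells all that it offers.
- The arm moves only by the tool drive_tool, never from a script. Its argument "rows" is a list of rows, each a list of 7 numbers: the finger opening in mm, from 0 to 85.4, then the shift along the tool's x, y, z in mm, then the turn, a rotation vector about the tool's x, y, z in rad. A call has 1 to 12 rows; each row is the pose to reach, as a shift and turn from the pose commanded when the call began, along the tool's axes at that moment; what a row does not reach only later rows make up. A row lasts 1/12 s, in which the tool goes at most 41.7 mm and 7.16 degrees, less where a joint would pass 70% of its speed; a pose out of reach is approached as far as the arm can. A call with a gripper value outside its range is refused whole. The fingers move at their own pace and stop on an object; "squeeze" is the grip in N (left out, the last holds). Time passes only in rows, so rows that repeat a pose let the fingers close. It gives the time, the measured TCP pose, the force, the opening and the grip force at its end, in the units of the state.
- get_obs(): the state, without advancing time (a new reading comes with each control period).
- eyes.read_camera(name): name is "scene" or "side" or "wrist"; returns a dict with "pixels" (400x640x3 uint8, red, green, blue), "mtx" (3x3 intrinsics, pixels), "distortion" ([k1, k2, p1, p2, k3] as OpenCV has them; the pictures are not rectified), "camera_from_world" (4x4, takes a point from world to camera coordinates); the wrist camera has in their place "T_tool_cam" (4x4, takes a point from camera to tool coordinates, whose origin is the TCP and whose axes are the flange's). Camera axes: x right, y up, looking along -z (the intrinsics and any distortion apply to the point x, -y, -z); pixel columns grow to the right and rows downward; lengths in mm; the calibration is good to about 2 mm. A picture is of the moment at which its call begins: read the wrist's pose just before it. There is no depth.
- robot.hand_in(): hands the job in; it is judged then, once.
The state is a dict: "t": time; "joints": joint angles; "joint_vel": joint speeds; "joint_efforts": joint torques, N m; "tcp_pos": TCP position; "ee_rot": TCP orientation; "ft_force": force on the tool from outside, world axes, zero at the start; "torque": the same for the moment, N m; "grip_width": finger opening in mm; "finger_force": force on a finger pad.
Only numpy, scipy, OpenCV 4.12 (cv2) and the standard library are available. Lean on these libraries where they do the work, as an engineer would, in place of code of your own. Each camera call takes 0.05 s, during which the arm holds its last target. There are 200 camera calls.

TASK

Slide the left door of the sloping lock cabinet fully behind the right door, and put the long-shackle padlock lying flat in the middle of the sprung plate in the left bay, pressing it down until the plate bottoms out, then let go. Finally slide the left door fully shut again; the right door stays shut, and the short-shackle padlock, bamboo tray, tag, mug and screwdriver are left where they are.

Things in the scene. Friction and masses are not known exactly. Their poses are not given: they have to be found in the camera images.
- cabinet: Grey steel bench cabinet, 260 mm deep (x), 440 mm wide (y), fixed; place and yaw vary. Origin: centre of its underside on the table; x points away from the robot to its back, y to its left. Front wall 60 mm high, back 210 mm; the open top slopes up to the back at 30 degrees under two white bypass doors on a double track. A partition at y = 0 parts two bays.
- lamp_tube (a point): Middle of a white lamp tube, 30 mm thick, 470 mm long along y, above the doors: 320 mm up at x = +20 mm in the cabinet's frame, on thin posts at y = +/-235 mm, x = +122 mm. A hand pointing straight down at handle or bay strikes it: tilt it 20 to 45 degrees, fingers pointing down and to the back.
- door_left (a joint): Left door (225 mm wide along y, 272 mm up the slope, 6 mm thick, on the lower, inner track): slide in m; 0 = fully shut over the left bay, grows to 0.165 at its end stop, fully behind the right door, as it moves along the cabinet's -y. May start a little ajar. It stays where left; moving it takes about 2 N.
- door_left_handle (a point): Centre of the left door's handle, moving with it: a dark steel bar 100 mm long up the slope (point x), 14 mm wide (y), 20 mm high (z, the door's normal, 30 degrees from vertical), on two thin posts, 40 mm off the left door's face, 30 mm off the right door's face. With the door shut at (-23, +190, 176) mm in the cabinet's frame. With the door fully open the bay is clear from y = +45 to +210 mm.
- door_right (a joint): Right door, the same size, on the upper, outer track, over the right bay: slide in m, 0 = fully shut (where it starts), to 0.165 along the cabinet's +y. Its own handle is near its right edge.
- plate (a joint): Sprung aluminium plate in the left bay: pushed down, in m; 0 = up, 0.008 = bottomed out on its stop. It needs about 5 N to start and 9 N to bottom out, springs back up when let go, and the padlock's weight alone does not move it.
- plate_top (a point): Centre of the plate's upper face, at (+25, +127, 37) mm in the cabinet's frame; axes as the cabinet's. The plate is 160 mm (x) x 120 mm (y), and moves straight down with joint plate.
- long_padlock: Yellow plastic padlock with a long steel shackle, 135 mm long overall, lying flat on the table; mass about 0.25 kg. Origin at the middle of its 135 mm length, at its underside; x points along it to the shackle end, z up. The plastic body is 70 mm (x) x 52 mm (y) x 28 mm (z), the shackle 65 mm long, 42 mm wide, 8 mm thick at half height.
- long_padlock_body (a point): Centre of the long padlock's plastic body, 32.5 mm behind its origin (along -x), 14 mm above its underside; the place to grip it across its 52 mm width (y).
- short_padlock: The other padlock: same yellow body, but a short shackle, 100 mm overall, origin and axes likewise. Not needed; the two may lie in each other's place.
- bamboo_tray: Bamboo tray 200 x 160 x 30 mm at the front right, a ring of keys in it; not needed. Origin at the centre of its underside.
- silicone_tag: Flat orange silicone tag 75 x 34 x 6 mm on the table near the padlocks; not needed.
- mug: White mug standing right of the cabinet; not needed.
- screwdriver: Screwdriver lying at the far left, beyond the padlocks; not needed.

How it is judged (in metres and radians):
On the way, in this order (a step that is already met when the one before it is completed fails the run):
1. the left door is slid fully behind the right door (within 10 mm of its stop) (value of joint door_left above 0.155 m), for 0.2 s.
2. the long padlock is lifted off the table (height (world z) of long_padlock above 0.06 m), for 0.1 s.
3. the long padlock, lying flat in the middle of the plate, is pressed down until the plate bottoms out (within 1.5 mm) for 0.2 s (value of joint plate above 0.0065 m and horizontal distance between long_padlock and plate_top below 0.03 m and angle between long_padlock's own z axis and vertical below 0.12 rad and contact force between long_padlock and plate above 4 N), for 0.2 s.
4. the left door is slid fully shut again (within 5 mm) (value of joint door_left below 0.005 m), for 0.2 s.
At the end, for the whole second after the job is handed in: The left door is shut within 5 mm and the right door within 10 mm; the plate is up again (within 3 mm), and the long padlock rests flat on it (tilted less than 0.12 rad), its middle within 30 mm of the plate's centre (value of joint door_left below 0.005 m and value of joint door_right below 0.01 m and value of joint plate below 0.003 m and horizontal distance between long_padlock and plate_top below 0.03 m and z of long_padlock in the frame of plate_top between -0.006 and 0.006 m and angle between long_padlock's own z axis and vertical below 0.12 rad and linear speed of long_padlock below 0.02 m/s); the robot touches nothing.
It fails at once if the short padlock is shifted by more than 25 mm (distance of short_padlock from where it was at the start of the episode above 0.025 m).
It fails at once if the bamboo tray is shifted by more than 25 mm (distance of bamboo_tray from where it was at the start of the episode above 0.025 m).
It fails at once if the tag, mug or screwdriver is shifted by more than 30 mm (distance of any of silicone_tag, mug, screwdriver from where it was at the start of the episode above 0.03 m).
It also fails if it takes over 66 s, if anything falls off the work surface, if the arm or the gripper's body presses on something with over 40 N, if the wrist force passes 120 N, or if a joint passes its speed limit or range.

## Working session

There is one attempt and no reset: what is moved stays moved. The work goes in short steps, Python scripts to look and compute and a tool call to move; the robot and the scene stay as the last step left them, time stands still between calls to the robot, and variables do not carry over. Pictures are saved under pics/ and viewed, at most 13 in all, crops included, and the job is handed in when it is done.

Besides the shell and the picture viewer there is one more tool, called after "Call:" in YAML: its name, and indented under it one key for each argument. drive_tool: Moves the arm, as the interface text tells. Its arguments: {"type":"object","properties":{"rows":{"type":"array","items":{"type":"array","items":{"type":"number"}}},"squeeze":{"type":"number"}},"required":["rows"]}

```bash
mkdir -p pics
cat > h.py <<'E'
import numpy as np, cv2
from scipy.spatial.transform import Rotation as R
from cell import get_obs, eyes, robot
def cam(n,save=None):
    o=get_obs(); c=eyes.read_camera(n)
    if n=='wrist':
        T=np.eye(4);T[:3,:3]=R.from_rotvec(o['ee_rot']).as_matrix();T[:3,3]=o['tcp_pos']
        c['wc']=T@np.array(c['T_tool_cam'])
    else: c['wc']=np.linalg.inv(np.array(c['camera_from_world']))
    if save: cv2.imwrite('pics/'+save,c['pixels'][:,:,::-1])
    return c
def rays(c,uv):
    p=cv2.undistortPoints(np.array(uv,float).reshape(-1,1,2),np.array(c['mtx']),np.array(c['distortion'])).reshape(-1,2)
    d=np.c_[p[:,0],-p[:,1],-np.ones(len(p))]@c['wc'][:3,:3].T
    return c['wc'][:3,3],d
def plane(c,uv,z):
    o,d=rays(c,uv); return o+d*((z-o[2])/d[:,2])[:,None]
def proj(c,P):
    q=np.linalg.inv(c['wc'])@np.r_[np.array(P,float).T,np.ones((1,len(P)))]
    q=q[:3].T*[1,-1,-1]
    return cv2.projectPoints(q,np.zeros(3),np.zeros(3),np.array(c['mtx']),np.array(c['distortion']))[0].reshape(-1,2)
E
python3 - <<'E'
from h import *
o=get_obs(); print({k:np.round(v,3) for k,v in o.items()})
a=cam('scene','scene0.png');b=cam('side','side0.png')
for c in(a,b):print(np.round(c['wc'],2).tolist(),np.round(c['mtx'],1).tolist(),c['distortion'])
E
```

```text
{'t': np.float64(0.0), 'joints': array([ 1.065,  0.384,  0.016,  1.371, -0.006,  1.388, -0.047]), 'joint_vel': array([ 0.001,  0.002, -0.   , -0.   , -0.001,  0.   ,  0.   ]), 'joint_efforts': array([-0.0000e+00, -6.2759e+01,  8.4400e-01, -3.7182e+01,  1.7000e-02,
        1.4000e-02,  0.0000e+00]), 'tcp_pos': array([ 267.647, -564.283,  252.275]), 'ee_rot': array([-3.063e+00, -6.900e-01,  1.000e-03]), 'ft_force': array([-0.105,  0.561, -0.011]), 'torque': array([ 0.001, -0.001, -0.019]), 'finger_force': np.float64(0.0), 'grip_width': np.float64(85.445)}
[[-0.56, -0.79, 0.25, 819.98], [0.83, -0.53, 0.16, 172.62], [0.0, 0.3, 0.95, 1330.26], [0.0, 0.0, 0.0, 1.0]] [[410.5, 0.0, 317.9], [0.0, 410.5, 203.8], [0.0, 0.0, 1.0]] [-0.06495583  0.          0.          0.          0.        ]
[[-0.76, 0.44, -0.47, -98.08], [-0.65, -0.53, 0.54, 716.89], [-0.01, 0.72, 0.69, 1133.52], [0.0, 0.0, 0.0, 1.0]] [[387.0, 0.0, 317.3], [0.0, 387.0, 200.7], [0.0, 0.0, 1.0]] [0.02081839 0.         0.         0.         0.        ]
```

View pics/scene0.png

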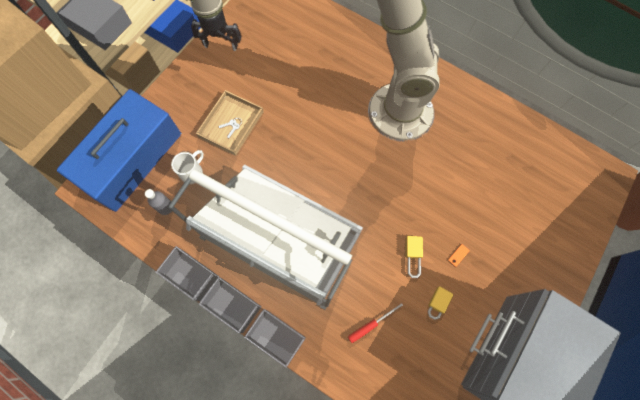

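View pics/side0.png

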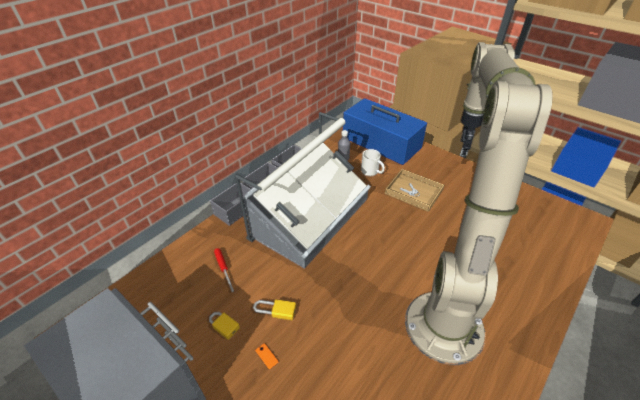

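The scene view shows the cabinet around (275,235). The lamp tube runs (190,172)–(349,259) and the left handle is near (328,240). The long padlock is at (415,255), the short one at (440,302), the tag at (459,254), and the tray at (230,122). The side view shows the same layout, with the left handle at (290,213) and the long padlock at (275,309).

Run:
```python
from h import *
a=cam('scene');b=cam('side')
for n,c in(('scene',a),('side',b)):
    im=c['pixels'];hsv=cv2.cvtColor(im,cv2.COLOR_RGB2HSV)
    m=cv2.inRange(hsv,(22,150,90),(33,255,255))
    k,_,st,ce=cv2.connectedComponentsWithStats(m)
    for i in range(1,k):
        if st[i,4]>60:
            cn=np.argwhere((_==i))[:,::-1]
            r=cv2.minAreaRect(plane(c,cn,28)[:,:2].astype(np.float32))
            print(n,st[i],ce[i].round(1),'P28',plane(c,[ce[i]],28).round(1),r)
ca=a['pixels'][155:315,165:375];cb=b['pixels'][110:270,230:390]
A=cv2.resize(ca,None,fx=3.8,fy=3.7,interpolation=cv2.INTER_CUBIC)
cv2.imwrite('pics/ca.png',A[:,:,::-1])
B=cv2.resize(cb,None,fx=3.7,fy=3.7,interpolation=cv2.INTER_CUBIC)
cv2.imwrite('pics/cb.png',B[:,:,::-1])
```

```text
side [272 300  24  20 384] [283.3 309.2] P28 [[413.3 297.8  28. ]] ((413.9145202636719, 297.813720703125), (71.6899185180664, 63.02011489868164), 31.402814865112305)
side [212 313  27  26 402] [225.3 325.5] P28 [[511.7 452.9  28. ]] ((512.9821166992188, 452.5528869628906), (76.79664611816406, 55.416412353515625), 2.166689395904541)
```

View pics/ca.png

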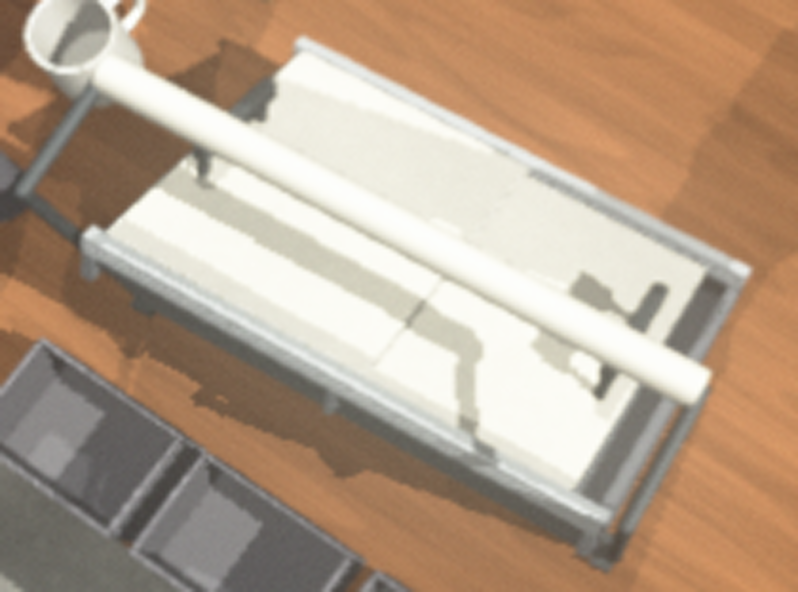

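View pics/cb.png

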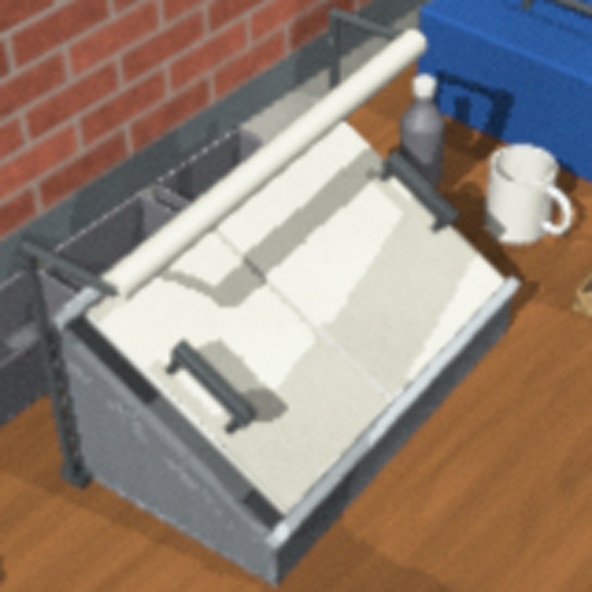

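Crop A (scene) shows the lamp ends at about (105,75) and (700,388), front-top corners at (300,42) and (745,270), and the left handle from (658,288) to (603,392). In crop B (side) the left handle is a bar from (178,350) to (250,415). The left door is slightly ajar.

```bash
cat >> h.py <<'E'
def tri(a,ua,b,ub):
    oa,da=rays(a,[ua]);ob,db=rays(b,[ub]);da=da[0];db=db[0]
    s=np.linalg.lstsq(np.c_[da,-db],ob-oa,rcond=None)[0]
    p=oa+da*s[0];q=ob+db*s[1]
    return (p+q)/2,np.linalg.norm(p-q)
E
python3 - <<'E'
from h import *
a=cam('scene');b=cam('side')
fa=lambda x,y:(x/3.8+165-.37,y/3.7+155-.37)
fb=lambda x,y:(x/3.7+230-.37,y/3.7+110-.37)
P={}
for n,u,v in [('lampR',(105,75),(415,42)),('lampL',(700,388),(117,283)),('frontL',(745,272),(278,535)),('frontR',(300,42),(515,285)),('hlow',(660,288),(248,410)),('hhigh',(605,390),(180,352)),('rhlow',(268,90),(450,212)),('rhhigh',(205,175),(392,160))]:
    P[n],e=tri(a,fa(*u),b,fb(*v)); print(n,P[n].round(1),round(e,1))
for p,q in(('lampL','lampR'),('frontL','frontR')):
    d=P[p]-P[q];print(p,np.linalg.norm(d),np.arctan2(-d[0],d[1]))
print('bottomFL',plane(b,[fb(276,582)],0))
for n,c in(('scene',a),('side',b)):
    hsv=cv2.cvtColor(c['pixels'],cv2.COLOR_RGB2HSV)
    m=cv2.inRange(hsv,(20,170,90),(36,255,255)); 
    k,l,st,ce=cv2.connectedComponentsWithStats(m)
    for i in range(1,k):
        if st[i,4]>40: 
            z=28 if n=='scene' else 20
            r=cv2.minAreaRect(plane(c,np.argwhere(l==i)[:,::-1],z)[:,:2].astype(np.float32))
            print(n,st[i],plane(c,[ce[i]],z).round(1),r)
print(a['pixels'][242,415],a['pixels'][300,440])
print('shackle end scene z14',plane(a,[(413,277)],14),'tag',plane(a,[(459,254)],6),'body',plane(a,[(415,246)],28))
E
```

```text
lampR [ 671.1 -323.1  316.6] 0.8
lampL [630.8 143.7 323.3] 2.0
frontL [480.8 115.8  76.1] 1.4
frontR [ 515.5 -319.8   68.8] 2.5
hlow [552.   72.8 162.5] 2.6
hhigh [642.2  78.1 182.2] 11.3
rhlow [ 584.9 -281.7  159.6] 1.3
rhhigh [ 670.  -275.4  187.4] 18.2
lampL 468.60757700781346 0.08607320918032632
frontL 437.0811757162278 0.07937952720130417
bottomFL [[486.18167561 117.35334004   0.        ]]
side [271 300  25  20 406] [[416.5 295.1  20. ]] ((417.76080322265625, 295.11651611328125), (75.0639877319336, 65.7548599243164), 30.827850341796875)
side [212 313  28  27 436] [[515.7 450.8  20. ]] ((516.31982421875, 450.2248840332031), (80.50834655761719, 58.406307220458984), 2.8560867309570312)
[252 235 113] [205 167  76]
shackle end scene z14 [[506.97904182 337.78737012  14.        ]] tag [[355.55605367 428.5931997    6.        ]] body [[419.9299545  291.38452089  28.        ]]
```

```bash
cat >> h.py <<'E'
CO=np.array([630.,-91,0]);YAW=.084
def c2w(p): return CO+R.from_euler('z',YAW).apply(p)
def w2c(p): return R.from_euler('z',-YAW).apply(np.array(p)-CO)
def ori(yaw,tilt):
    c,s=np.cos(tilt),np.sin(tilt)
    return R.from_euler('z',yaw)*R.from_matrix(np.array([[c,0,s],[0,-1,0],[s,0,-c]]))
def go(tgts,o=None):
    o=o or get_obs();r=R.from_rotvec(o['ee_rot'])
    for p,yaw,tilt in tgts:
        print((r.inv().apply(np.array(p)-o['tcp_pos'])).round(1).tolist(),(r.inv()*ori(yaw,tilt)).as_rotvec().round(3).tolist())
E
python3 - <<'E'
from h import *
t=np.radians(28)
h=np.array([-23,170,176.]); up=np.array([-np.sin(t),0,np.cos(t)])
print(c2w(h),c2w(h+130*up))
go([([430,-380,330],.2,.25),([500,-150,330],.084,t),(c2w(h+130*up),YAW,t)])
E
```

```text
[592.81788365  76.47086381 176.        ] [532.00177235  71.35026113 290.78318707]
[225.7, -97.3, -77.0] [-0.031, 0.249, 0.241]
[387.5, -275.1, -76.9] [-0.088, 0.483, 0.351]
[511.3, -461.4, -37.5] [-0.088, 0.483, 0.351]
```

Call:
drive_tool:
  rows:
    - [85,40,-15,-40,0,0,0.06]
    - [85,80,-35,-77,-0.01,0.08,0.12]
    - [85,115,-50,-77,-0.02,0.16,0.2]
    - [85,150,-65,-77,-0.03,0.22,0.23]
    - [85,185,-80,-77,-0.03,0.25,0.24]
    - [85,226,-97,-77,-0.03,0.25,0.24]
    - [85,250,-125,-77,-0.05,0.33,0.28]
    - [85,275,-155,-77,-0.06,0.4,0.3]
    - [85,300,-185,-77,-0.09,0.48,0.35]
    - [85,330,-215,-77,-0.09,0.48,0.35]
    - [85,360,-245,-77,-0.09,0.48,0.35]
    - [85,388,-275,-77,-0.09,0.48,0.35]

```text
t: 1.3
tcp_pos: [497.5, -156.8, 330.4]
ee_rot: [-3.031, -0.129, -0.752]
ft_force: [1.7, -0.6, 0.7]
grip_width: 85.1
finger_force: 0.0
```

Run:
```python
from h import *
t=np.radians(28)
h=np.array([-23,170,176.]); up=np.array([-np.sin(t),0,np.cos(t)])
print(get_obs()['tcp_pos'],get_obs()['t'])
go([(c2w(h+130*up),YAW,t)])
```

```text
[ 497.45493374 -156.77020489  330.38123539] 1.3
[29.3, -224.6, 59.3] [0.003, 0.002, 0.002]
```

Call:
drive_tool:
  rows:
    - [85,5,-40,10,0,0,0]
    - [85,10,-80,20,0,0,0]
    - [85,15,-120,30,0,0,0]
    - [85,20,-160,40,0,0,0]
    - [85,25,-200,50,0,0,0]
    - [85,29,-225,59,0,0,0]
    - [85,29,-225,59,0,0,0]

```text
t: 1.88
tcp_pos: [531.1, 77.3, 290.6]
ee_rot: [-3.027, -0.144, -0.751]
ft_force: [-0.6, -0.8, 0.4]
grip_width: 85.0
finger_force: 0.0
```

Run:
```python
from h import *
print(get_obs()['tcp_pos'])
w=cam('wrist','w1.png');print(np.round(w['T_tool_cam'],2).tolist())
for q in (0,.02):
  for x in(-50,50):
    s=np.radians(30);print(q,proj(w,[c2w(np.array([-23+x*np.cos(s),190-q*1000,176+x*np.sin(s)]))]).round(0))
```

```text
[531.12475719  77.25692708 290.55787974]
[[-0.0, 0.95, 0.3, 75.43], [1.0, 0.0, 0.0, -0.48], [0.0, 0.3, -0.95, -120.6], [0.0, 0.0, 0.0, 1.0]]
0 [[302. 257.]]
0 [[301. 132.]]
0.02 [[326. 257.]]
0.02 [[329. 133.]]
```

View pics/w1.png

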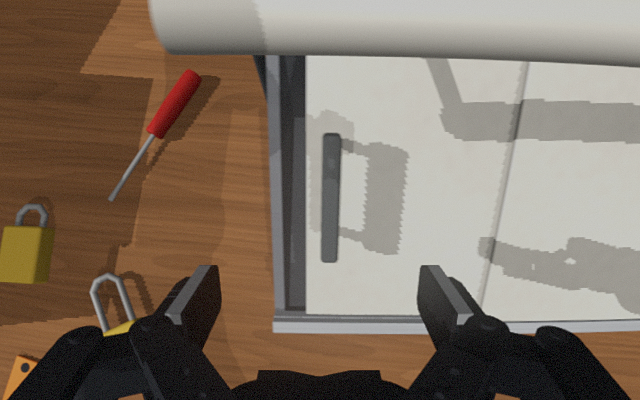

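The wrist view shows the handle bar from (331,133) to (330,262), matching the prediction for the door about 22 mm ajar. The lamp is at the top and the long padlock's shackle at lower left (112,295).

Run:
```python
from h import *
t=np.radians(28)
h=np.array([-23,167.5,176.]); up=np.array([-np.sin(t),0,np.cos(t)])
go([(c2w(h+6*up),YAW,t),(c2w(h+6*up-[0,142.5,0]),YAW,t)])
```

```text
[0.9, 5.0, 124.2] [-0.0, 0.003, 0.008]
[-0.3, 147.5, 124.2] [-0.0, 0.003, 0.008]
```

Call:
drive_tool:
  rows:
    - [85,0,5,35,0,0,0]
    - [80,0,5,65,0,0,0.008]
    - [70,0,5,90,0,0,0.008]
    - [60,1,5,110,0,0,0.008]
    - [45,1,5,124,0,0,0.008]
    - [0,1,5,124,0,0,0.008]
    - [0,1,5,124,0,0,0.008]
    - [0,1,5,124,0,0,0.008]
    - [0,1,5,124,0,0,0.008]
    - [0,1,5,124,0,0,0.008]
  squeeze: 20

```text
t: 2.77
tcp_pos: [590.4, 69.5, 182.3]
ee_rot: [-3.029, -0.118, -0.751]
ft_force: [1.1, 1.0, -5.3]
grip_width: 13.4
finger_force: 24.7
```

Call:
drive_tool:
  rows:
    - [0,0,8,0,0,0,0]
    - [0,0,25,0,0,0,0]
    - [0,0,43,0,0,0,0]
    - [0,0,61,0,0,0,0]
    - [0,0,79,0,0,0,0]
    - [0,0,97,0,0,0,0]
    - [0,0,113,0,0,0,0]
    - [0,0,126,0,0,0,0]
    - [0,0,135,0,0,0,0]
    - [0,0,141,0,0,0,0]
    - [0,0,144,0,0,0,0]
    - [0,0,144,0,0,0,0]

```text
t: 3.77
tcp_pos: [601.6, -67.4, 182.3]
ee_rot: [-3.023, -0.128, -0.748]
ft_force: [-3.4, 17.6, 1.0]
grip_width: 13.3
finger_force: 25.7
```

Run:
```python
from h import *
o=get_obs();print(w2c(o['tcp_pos']),o['ft_force'])
w=cam('wrist','w2.png')
```

```text
[-26.30756451  25.87769731 182.2951475 ] [-3.3784674  17.60234236  0.97207913]
```

Run:
```python
from h import *
t=np.radians(28);u=.46
b=np.array([418,294,14.]); up=lambda u:np.array([-np.sin(t)*np.cos(u),-np.sin(t)*np.sin(u),np.cos(t)])
o=get_obs();go([(o['tcp_pos']+120*up(YAW),YAW,t),([450,80,270],.25,t),(b+190*up(u),u,t)])
print(b+190*up(u))
```

```text
[-0.4, -0.5, -120.0] [-0.004, 0.003, -0.0]
[-81.7, -160.2, -141.6] [0.074, 0.003, -0.147]
[-208.6, -343.3, -108.1] [0.172, 0.002, -0.332]
[338.07247839 254.4000078  181.76004264]
```

Call:
drive_tool:
  rows:
    - [50,0,0,0,0,0,0]
    - [50,0,0,0,0,0,0]
    - [50,0,0,-25,0,0,0]
    - [60,0,0,-60,0,0,0]
    - [85,0,0,-95,0,0,0]
    - [85,0,-10,-120,0,0,0]
    - [85,-20,-45,-125,0.02,0,-0.03]
    - [85,-40,-80,-130,0.04,0,-0.07]
    - [85,-60,-120,-136,0.06,0,-0.1]
    - [85,-82,-160,-141,0.07,0,-0.15]
    - [85,-100,-190,-136,0.09,0,-0.18]
    - [85,-120,-220,-132,0.11,0,-0.22]

```text
t: 4.82
tcp_pos: [484.7, 31.0, 275.0]
ee_rot: [-2.97, -0.39, -0.743]
ft_force: [0.3, -0.6, 0.5]
grip_width: 85.2
finger_force: 0.0
```

Run:
```python
from h import *
t=np.radians(28);u=.46
b=np.array([418,294,14.]); up=lambda u:np.array([-np.sin(t)*np.cos(u),-np.sin(t)*np.sin(u),np.cos(t)])
o=get_obs();go([(b+190*up(u),u,t)])
print(o['joints'].round(2),o['tcp_pos'])
```

```text
[-117.5, -254.3, 40.9] [0.101, 0.001, -0.174]
[ 0.32 -0.25 -0.32  2.08 -0.25  0.84 -1.2 ] [484.73864985  30.96498327 275.00510165]
```

Run:
```python
from h import *
t=np.radians(28);u=.46
go([([460,180,230],.3,t),([405,285,160],u,t)])
```

```text
[-8.0, -150.7, 45.4] [0.026, -0.0, -0.033]
[-63.7, -266.9, 94.1] [0.101, 0.001, -0.174]
```

Call:
drive_tool:
  rows:
    - [85,-2,-38,12,0.01,0,-0.01]
    - [85,-4,-76,24,0.02,0,-0.02]
    - [85,-6,-113,36,0.02,0,-0.03]
    - [85,-8,-150,45,0.03,0,-0.04]
    - [85,-22,-180,57,0.05,0,-0.07]
    - [85,-36,-209,69,0.06,0,-0.1]
    - [85,-50,-238,81,0.08,0,-0.14]
    - [85,-64,-267,94,0.1,0,-0.174]
    - [85,-64,-267,94,0.1,0,-0.174]

```text
t: 5.57
tcp_pos: [400.4, 289.3, 156.8]
ee_rot: [-2.865, -0.683, -0.706]
ft_force: [-0.1, -1.0, -0.2]
grip_width: 84.9
finger_force: 0.0
```

Run:
```python
from h import *
o=get_obs();print(o['joints'].round(2),o['tcp_pos'])
go([([405,285,160],.46,np.radians(28))])
w=cam('wrist','w3.png')
```

```text
[ 0.15 -0.11 -0.87  2.22  0.07  0.53 -1.9 ] [400.37894696 289.25246756 156.76382062]
[3.5, 5.9, -1.8] [-0.005, 0.005, 0.006]
```

View pics/w3.png

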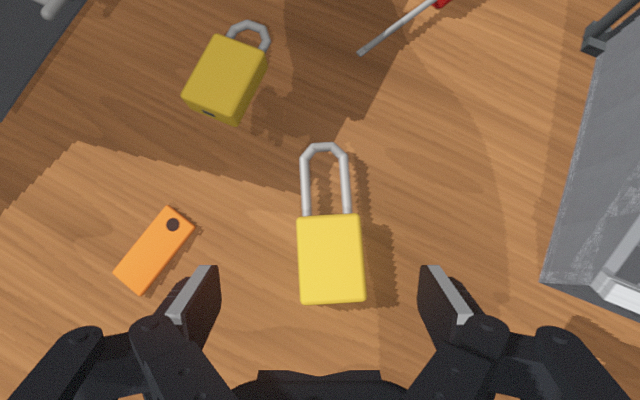

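The wrist view shows the long padlock's body with corners at about (297,220), (358,214), (365,300) and (301,304). Its shackle points image-up with its tip at (323,145), roughly in line with the tool. The short padlock (225,80) and the tag (155,250) are clear of the fingers.

Run:
```python
from h import *
w=cam('wrist');o=get_obs()
hsv=cv2.cvtColor(w['pixels'],cv2.COLOR_RGB2HSV)
m=cv2.inRange(hsv,(20,120,90),(36,255,255));m[:,:270]=0;m[:205]=0
k,l,st,ce=cv2.connectedComponentsWithStats(m);i=1+np.argmax(st[1:,4])
px=np.argwhere(l==i)[:,::-1];P=plane(w,px,28)[:,:2]
r=cv2.minAreaRect(P.astype(np.float32));print(st[i],r)
box=cv2.boxPoints(r);c=np.array(r[0])
s=plane(w,[(323,147)],14)[0];print('tip',s,np.linalg.norm(s[:2]-c))
L,W=np.array([318,293.]),0
# legs of shackle midline
q=plane(w,[(304.5,205),(347.5,205),(306,160),(343,160)],14)[:,:2];print(q.round(1))
d=(q[2]+q[3]-q[0]-q[1]);print('yaw legs',np.arctan2(d[1],d[0]),'width',np.linalg.norm(q[0]-q[1]))
e=np.roll(box,-1,0)-box
print('edge yaw',[round(float(np.arctan2(v[1],v[0])),3) for v in e],np.linalg.norm(e,axis=1).round(1))
u0=np.median(np.array([np.arctan2(d[1],d[0])]))
```

```text
[ 292  214   71   92 5801] ((419.522216796875, 290.2372741699219), (69.12120819091797, 51.59815979003906), 30.332502365112305)
tip [504.59809063 335.72096186  14.        ] 96.47108454906855
[[451.6 326.8]
 [467.8 294.3]
 [487.4 343.6]
 [501.8 315. ]]
yaw legs 0.49316518183296953 width 36.32790070747652
edge yaw [-1.041, 0.529, 2.1, -2.612] [51.6 69.1 51.6 69.1]
```

Run:
```python
from h import *
t=np.radians(28);u=.515;z=np.array([np.sin(t)*np.cos(u),np.sin(t)*np.sin(u),-np.cos(t)])
p=np.array([419.5,290.2,24])-3*z;print(p)
go([(p+[0,0,40],u,t),(p,u,t)])
```

```text
[418.27426695 289.50630668  26.64884278]
[-29.7, 3.8, 88.3] [0.024, 0.004, -0.048]
[-48.4, 3.8, 123.7] [0.024, 0.004, -0.048]
```

Call:
drive_tool:
  rows:
    - [85,-8,1,25,0.01,0,-0.02]
    - [85,-18,2,55,0.02,0,-0.04]
    - [85,-30,4,88,0.024,0.004,-0.048]
    - [85,-36,4,100,0.024,0.004,-0.048]
    - [85,-42,4,112,0.024,0.004,-0.048]
    - [85,-48,4,122,0.024,0.004,-0.048]
    - [85,-48,4,124,0.024,0.004,-0.048]
    - [85,-48,4,124,0.024,0.004,-0.048]

```text
t: 6.33
tcp_pos: [420.0, 288.4, 26.5]
ee_rot: [-2.84, -0.744, -0.708]
ft_force: [-0.5, 0.7, -0.1]
grip_width: 84.8
finger_force: 0.0
```

Run:
```python
from h import *
t=np.radians(28);u=.515;z=np.array([np.sin(t)*np.cos(u),np.sin(t)*np.sin(u),-np.cos(t)])
p=np.array([419.5,290.2,24])-3*z;print(get_obs()['tcp_pos'],get_obs()['joints'].round(2))
go([(p,u,t)])
```

```text
[419.97017616 288.36790788  26.45449775] [-0.1   0.24 -0.67  2.31  1.05  0.29 -2.75]
[-0.7, -1.8, -0.6] [0.002, 0.0, -0.002]
```

Call:
drive_tool:
  rows:
    - [70,-1,-2,0,0,0,0]
    - [60,-1,-2,0,0,0,0]
    - [40,-1,-2,0,0,0,0]
    - [40,-1,-2,0,0,0,0]
    - [40,-1,-2,0,0,0,0]
    - [40,-1,-2,0,0,0,0]
    - [40,-1,-2,0,0,0,0]
  squeeze: 60

```text
t: 6.92
tcp_pos: [418.2, 290.6, 27.5]
ee_rot: [-2.837, -0.745, -0.712]
ft_force: [-6.7, -4.8, 13.0]
grip_width: 50.6
finger_force: 59.7
```

Run:
```python
from h import *
t=np.radians(28)
o=get_obs();print(o['tcp_pos'],o['joints'].round(2),R.from_rotvec(o['ee_rot']).as_matrix().round(3).tolist())
p=o['tcp_pos'];go([(p+[0,0,60],.515,t),(p+[10,-20,190],.45,t),([450,180,270],.3,t),([480,60,310],.084,t)])
```

```text
[418.1550388  290.63960833  27.49072213] [-0.1   0.24 -0.68  2.32  1.06  0.29 -2.76] [[0.768, 0.491, 0.411], [0.433, -0.871, 0.231], [0.472, 0.001, -0.882]]
[28.3, 0.0, -52.9] [0.001, -0.003, -0.001]
[88.7, 22.5, -168.0] [-0.029, -0.003, 0.056]
[91.0, 112.2, -226.3] [-0.1, -0.003, 0.189]
[80.9, 231.5, -276.9] [-0.201, -0.003, 0.379]
```

Upward force shows the fingertips touching the table, so I'll regrip a few mm higher.

Call:
drive_tool:
  rows:
    - [66,0,0,0,0,0,0]
    - [66,0,0,0,0,0,0]
    - [66,3,0,-5,0,0,0]
    - [66,3,0,-5,0,0,0]
    - [40,3,0,-5,0,0,0]
    - [40,3,0,-5,0,0,0]
    - [40,3,0,-5,0,0,0]
    - [40,3,0,-5,0,0,0]
    - [40,3,0,-5,0,0,0]
  squeeze: 70

```text
t: 7.67
tcp_pos: [417.6, 290.7, 32.3]
ee_rot: [-2.838, -0.746, -0.71]
ft_force: [-8.8, -7.1, 17.0]
grip_width: 50.2
finger_force: 68.8
```

Run:
```python
from h import *
t=np.radians(28)
o=get_obs();print(o['tcp_pos'],o['joints'].round(2),R.from_rotvec(o['ee_rot']).as_matrix().round(3).tolist())
p=o['tcp_pos'];go([(p+[0,0,60],.515,t),(p+[10,-20,190],.45,t),([450,180,270],.3,t),([480,60,310],.084,t)])
```

```text
[417.64420534 290.70843114  32.28005882] [-0.08  0.23 -0.7   2.31  1.01  0.29 -2.71] [[0.768, 0.492, 0.41], [0.434, -0.871, 0.231], [0.471, 0.001, -0.882]]
[28.2, 0.0, -52.9] [0.001, -0.001, -0.0]
[88.4, 22.5, -168.2] [-0.03, -0.001, 0.057]
[88.7, 112.5, -222.0] [-0.1, -0.001, 0.189]
[78.4, 231.7, -272.8] [-0.202, -0.001, 0.38]
```

Call:
drive_tool:
  rows:
    - [40,7,0,-13,0,0,0]
    - [40,14,0,-26,0,0,0]
    - [40,28,0,-53,0,0,0]
    - [40,42,5,-80,0,0,0]
    - [40,56,10,-107,0,0,0.01]
    - [40,68,14,-130,-0.01,0,0.02]
    - [40,78,18,-150,-0.02,0,0.04]
    - [40,82,35,-165,-0.03,0,0.06]
    - [40,85,55,-175,-0.04,0,0.09]
    - [40,88,75,-185,-0.06,0,0.12]
    - [40,88,75,-185,-0.06,0,0.12]

```text
t: 8.58
tcp_pos: [448.1, 217.4, 237.8]
ee_rot: [-2.91, -0.549, -0.727]
ft_force: [-1.0, 0.4, -3.4]
grip_width: 50.3
finger_force: 75.6
```

Run:
```python
from h import *
t=np.radians(28)
o=get_obs();print(o['tcp_pos'],o['joints'].round(2))
go([([480,150,235],.25,t),(c2w([-90,127.5,250]),YAW,t)])
w=cam('wrist','w4.png')
```

```text
[448.06099706 217.39515647 237.79346147] [ 0.31 -0.24 -0.75  2.11 -0.18  0.72 -1.56]
[3.3, 74.4, 4.7] [-0.06, -0.001, 0.108]
[12.2, 205.6, -7.9] [-0.138, -0.001, 0.254]
```

View pics/w4.png

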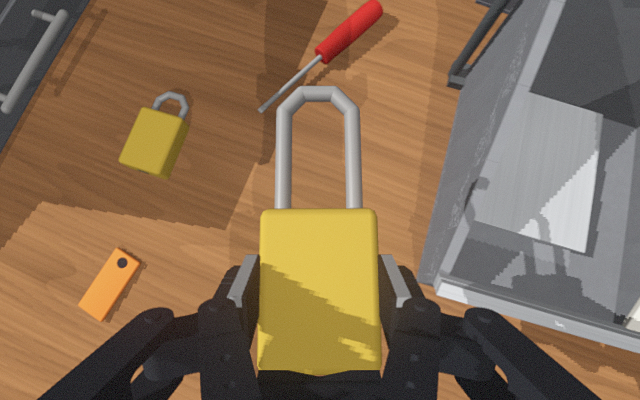

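The long padlock is held straight: the body's front edge is at (260,210)–(377,210), the shackle tip at (320,88) and the body's rear edge near row 371. The open bay with the plate is at right (540,170).

```bash
cat > fit.py <<'E'
from h import *
from scipy.optimize import least_squares
# corners seen: front top edge L,R ; shackle outer tip (mid-height) ; rear top edge centre
uv=np.array([(261,211),(377,211),(320,87.5),(320,371)])
L=np.array([[35,26,14],[35,-26,14],[100,0,0],[-35,0,14.]])
def run(w,o,uv,n=4):
    T=R.from_rotvec(o['ee_rot']);x=T.apply([1,0,0]);u=np.arctan2(x[1],x[0])
    f=lambda p:(proj(w,o['tcp_pos']+(R.from_euler('z',u)*R.from_euler('zy',[p[3],p[4]])).apply(L[:n])+R.from_euler('z',u).apply([p[0],p[1],p[2]]))-uv[:n]).ravel()
    s=least_squares(f,[1.4,0,-18,0,0]);print(s.x.round(3),np.abs(s.fun).max(),'yaw',u)
E
python3 - <<'E'
from fit import *
o=get_obs();w=cam('wrist');run(w,o,uv)
E
```

```text
[ 1.7130e+00  4.5600e-01 -2.7703e+01  1.0000e-03 -8.0000e-02] 0.9255181073441463 yaw 0.3750485627651226
```

Call:
drive_tool:
  rows:
    - [40,2,25,2,-0.02,0,0.04]
    - [40,3,50,4,-0.04,0,0.07]
    - [40,3,75,4,-0.06,0,0.11]
    - [40,6,108,0,-0.08,0,0.15]
    - [40,8,140,-4,-0.11,0,0.2]
    - [40,10,173,-6,-0.14,0,0.25]
    - [40,12,200,-8,-0.14,0,0.254]
    - [40,12,206,-8,-0.14,0,0.254]
    - [40,12,206,-8,-0.14,0,0.254]

```text
t: 9.43
tcp_pos: [529.4, 28.3, 247.1]
ee_rot: [-3.027, -0.127, -0.75]
ft_force: [0.0, -0.1, -2.1]
grip_width: 50.2
finger_force: 75.6
```

Run:
```python
from h import *
t=np.radians(28)
o=get_obs();print(w2c(o['tcp_pos']),o['joints'].round(2),R.from_rotvec(o['ee_rot']).as_matrix().round(3).tolist())
go([(c2w([-40,127.5,150]),YAW,t),(c2w([-9,127.5,85]),YAW,t),(c2w([-9,127.5,75]),YAW,t)])
```

```text
[-90.19995453 127.35130234 247.11503411] [ 0.49 -0.13 -0.56  2.04 -0.11  0.73 -1.51] [[0.881, 0.084, 0.465], [0.074, -0.996, 0.04], [0.467, -0.0, -0.884]]
[-1.0, -0.1, 109.3] [-0.0, 0.003, -0.0]
[-3.9, -0.1, 181.3] [-0.0, 0.003, -0.0]
[-8.6, -0.1, 190.1] [-0.0, 0.003, -0.0]
```

Call:
drive_tool:
  rows:
    - [40,0,0,25,0,0,0]
    - [40,0,0,60,0,0,0]
    - [40,-1,0,95,0,0,0]
    - [40,-2,0,125,0,0,0]
    - [40,-3,0,145,0,0,0]
    - [40,-4,0,162,0,0,0]
    - [40,-4,0,174,0,0,0]
    - [40,-4,0,181,0,0,0]
    - [40,-4,0,181,0,0,0]

```text
t: 10.18
tcp_pos: [609.2, 40.1, 84.5]
ee_rot: [-3.025, -0.138, -0.748]
ft_force: [-0.8, -0.9, -1.8]
grip_width: 50.4
finger_force: 75.4
```

Run:
```python
from h import *
o=get_obs();print(w2c(o['tcp_pos']),o['joints'].round(2),o['ft_force'])
w=cam('wrist','w5.png')
```

```text
[ -9.70788262 132.34278587  84.4665475 ] [ 0.33  0.29 -0.51  2.04  0.43  0.39 -1.97] [-0.79732737 -0.85731339 -1.84756503]
```

View pics/w5.png

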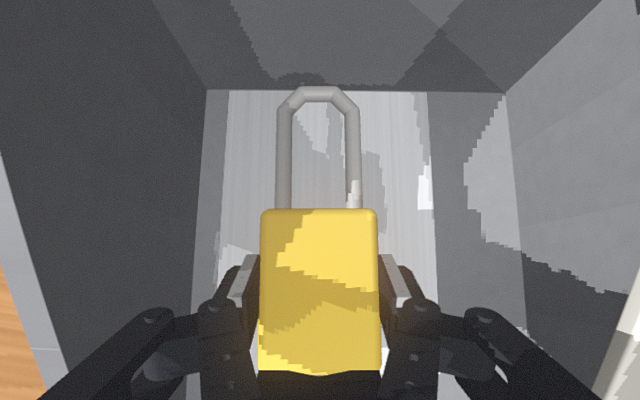

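The wrist view shows the padlock centred over the plate. The plate edges are at columns 228 and 428 and the padlock at 319, a few mm to the left. The fingers clear the bay walls.

Call:
drive_tool:
  rows:
    - [40,-0.5,2,1,0,0,0]
    - [40,-1,4,2,0,0,0]
    - [40,-2,4,4,0,0,0]
    - [40,-2,4,4,0,0,0]

```text
t: 10.57
tcp_pos: [610.5, 34.8, 82.2]
ee_rot: [-3.026, -0.136, -0.754]
ft_force: [0.1, -0.4, -2.9]
grip_width: 49.9
finger_force: 75.5
```

Call:
drive_tool:
  rows:
    - [40,-1,0,2,0,0,0]
    - [40,-2,0,4,0,0,0]
    - [40,-2,0,4,0,0,0]

```text
t: 10.82
tcp_pos: [610.4, 35.3, 77.0]
ee_rot: [-3.026, -0.137, -0.752]
ft_force: [0.2, 0.8, -2.3]
grip_width: 49.8
finger_force: 75.5
```

Call:
drive_tool:
  rows:
    - [40,-1,0,2,0,0,0]
    - [40,-2,0,4,0,0,0]
    - [40,-2,0,4,0,0,0]

```text
t: 11.07
tcp_pos: [610.5, 35.4, 72.4]
ee_rot: [-3.025, -0.137, -0.752]
ft_force: [0.6, -0.2, -3.1]
grip_width: 50.3
finger_force: 75.5
```

Call:
drive_tool:
  rows:
    - [40,-1,0,2,0,0,0]
    - [40,-2,0,4,0,0,0]
    - [40,-2,0,4,0,0,0]

```text
t: 11.32
tcp_pos: [611.0, 35.5, 68.5]
ee_rot: [-3.025, -0.137, -0.754]
ft_force: [-1.4, -0.2, 1.5]
grip_width: 50.4
finger_force: 76.0
```

Call:
drive_tool:
  rows:
    - [40,-1,0,2,0,0,0]
    - [40,-2,0,4,0,0,0]
    - [40,-2,0,4,0,0,0]

```text
t: 11.57
tcp_pos: [611.4, 35.5, 64.2]
ee_rot: [-3.025, -0.137, -0.754]
ft_force: [-1.6, -0.7, 4.7]
grip_width: 50.3
finger_force: 76.2
```

Call:
drive_tool:
  rows:
    - [40,-1,0,2,0,0,0]
    - [40,-2,0,4,0,0,0]
    - [40,-2,0,4,0,0,0]
    - [40,-2,0,4,0,0,0]

```text
t: 11.9
tcp_pos: [611.8, 35.5, 61.3]
ee_rot: [-3.025, -0.137, -0.757]
ft_force: [-14.3, -0.7, 21.0]
grip_width: 50.0
finger_force: 78.6
```

Call:
drive_tool:
  rows:
    - [40,-0.5,0,1,0,0,0]
    - [40,-1,0,2,0,0,0]
    - [40,-1,0,2,0,0,0]
    - [40,-1,0,2,0,0,0]

```text
t: 12.23
tcp_pos: [612.6, 35.7, 61.1]
ee_rot: [-3.025, -0.138, -0.762]
ft_force: [-28.0, -2.3, 41.0]
grip_width: 50.2
finger_force: 81.5
```

Call:
drive_tool:
  rows:
    - [40,0.5,0,-1,0,0,0]
    - [40,1,0,-2,0,0,0]
    - [70,2,0,-4,0,0,0]
    - [70,3,0,-6,0,0,0]
    - [70,3,0,-6,0,0,0]
    - [70,3,0,-6,0,0,0]
    - [70,3,0,-20,0,0,0]
    - [70,3,0,-45,0,0,0]
    - [70,3,0,-70,0,0,0]
    - [40,3,0,-90,0,0,0]
    - [0,3,0,-90,0,0,0]
    - [0,3,0,-90,0,0,0]

```text
t: 13.23
tcp_pos: [572.1, 31.3, 139.0]
ee_rot: [-3.026, -0.136, -0.756]
ft_force: [-0.3, 0.1, 0.1]
grip_width: 34.2
finger_force: 0.0
```

Run:
```python
from h import *
o=get_obs();print(w2c(o['tcp_pos']),o['grip_width'],o['ft_force'])
w=cam('wrist','w6.png')
```

```text
[-47.41106    126.75744786 139.04560427] 34.169813183270406 [-0.32292558  0.08202235  0.05744725]
```

View pics/w6.png

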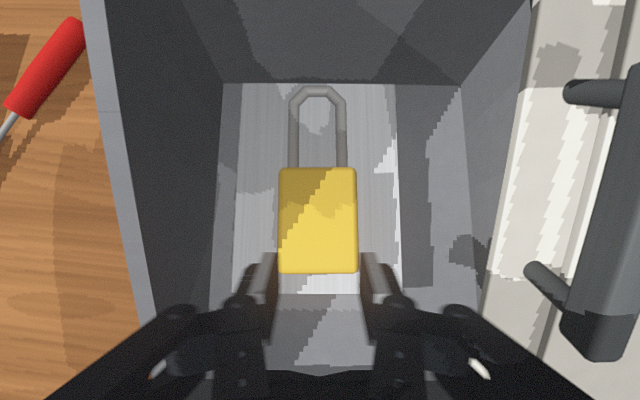

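The padlock lies on the plate: body (278–358, 168–273), shackle tip at row 87, plate spanning rows 84–293 and columns about 232–402.

Run:
```python
from h import *
w=cam('wrist')
print('body corners',w2c(plane(w,[(280,169),(355,169),(357.5,272),(278.5,272)],65)).round(1))
print('tip',w2c(plane(w,[(317,87)],51)).round(1))
print('plate L/R/back/front',w2c(plane(w,[(236,200),(400,200),(318,84),(318,293)],37)).round(1))
t=np.radians(28)
bc=np.mean(w2c(plane(w,[(280,169),(355,169),(357.5,272),(278.5,272)],65)),0)
z=np.array([np.sin(t),0,-np.cos(t)])
p=bc-22*z
go([(c2w(p+[0,0,20]),YAW,t),(c2w(p),YAW,t),(c2w(p-[0,0,10]),YAW,t)])
```

```text
body corners [[ 25.3 152.8  65. ]
 [ 25.6 104.1  65. ]
 [-40.1 103.4  65. ]
 [-40.4 152.1  65. ]]
tip [[ 91.6 129.2  51. ]]
plate L/R/back/front [[ 10.2 187.3  37. ]
 [ 10.8  68.8  37. ]
 [102.1 128.6  37. ]
 [-54.8 127.7  37. ]]
[11.3, -1.0, 43.3] [-0.002, 0.002, 0.005]
[1.9, -1.0, 60.9] [-0.002, 0.002, 0.005]
[-2.8, -1.0, 69.8] [-0.002, 0.002, 0.005]
```

Placed within about 1 mm of centre. I'll press once more with closed fingertips to be sure the plate bottoms out with the padlock flat.

Call:
drive_tool:
  rows:
    - [0,4,-1,12,0,0,0]
    - [0,8,-1,26,0,0,0]
    - [0,11,-1,40,0,0,0]
    - [0,11,-1,43,0,0,0]
    - [0,8,-1,50,0,0,0]
    - [0,4,-1,57,0,0,0]
    - [0,2,-1,61,0,0,0]
    - [0,0,-1,65,0,0,0]
    - [0,-2,-1,69,0,0,0]
    - [0,-2,-1,69,0,0,0]

```text
t: 14.17
tcp_pos: [602.5, 36.0, 79.2]
ee_rot: [-3.026, -0.139, -0.758]
ft_force: [-26.0, -2.2, 36.7]
grip_width: -0.0
finger_force: 18.0
```

Run:
```python
from h import *
o=get_obs();print(w2c(o['tcp_pos']),o['grip_width'],o['ft_force'])
```

```text
[-16.79274618 128.82465485  79.21398359] -0.03665808827078759 [-26.04953863  -2.1520749   36.66407859]
```

Call:
drive_tool:
  rows:
    - [0,0.5,0,-1,0,0,0]
    - [0,0.5,0,-1,0,0,0]
    - [0,0.5,0,-1,0,0,0]
    - [0,3,0,-6,0,0,0]
    - [0,6,0,-14,0,0,0]
    - [0,8,0,-30,0,0,0]
    - [0,8,0,-60,0,0,0]
    - [20,8,0,-90,0,0,0]
    - [40,8,0,-120,0,0,0]
    - [50,8,0,-145,0,0,0]
    - [50,8,0,-160,0,0,0]
    - [50,8,0,-160,0,0,0]

```text
t: 15.17
tcp_pos: [534.9, 29.2, 225.1]
ee_rot: [-3.026, -0.137, -0.762]
ft_force: [0.8, -0.1, 0.1]
grip_width: 50.3
finger_force: 0.0
```

Run:
```python
from h import *
o=get_obs();print(w2c(o['tcp_pos']),o['grip_width'],o['ft_force'])
w=cam('wrist','w7.png')
hsv=cv2.cvtColor(w['pixels'],cv2.COLOR_RGB2HSV)
m=cv2.inRange(hsv,(18,110,60),(36,255,255));m[:,:200]=0
k,l,st,ce=cv2.connectedComponentsWithStats(m);i=1+np.argmax(st[1:,4])
P=w2c(np.c_[plane(w,np.argwhere(l==i)[:,::-1],65)[:,:2],np.full(st[i,4],65)])[:,:2]
print(st[i],cv2.minAreaRect(P.astype(np.float32)))
t=np.radians(28)
h=np.array([-23,25.9,176.]); up=np.array([-np.sin(t),0,np.cos(t)])
go([(c2w(h+[0,0,0]+90*up),YAW,t),(c2w(h+6*up),YAW,t)])
```

```text
[-84.70628093 127.74179936 225.06074794] 50.27513881851358 [ 0.80654739 -0.05850658  0.09595638]
[ 291  155   57   77 4220] ((-6.845851898193359, 128.10418701171875), (70.259033203125, 50.38825988769531), 0.5941113829612732)
[31.8, 101.8, -19.1] [0.001, -0.003, 0.006]
[31.5, 101.8, 64.9] [0.001, -0.003, 0.006]
```

View pics/w7.png

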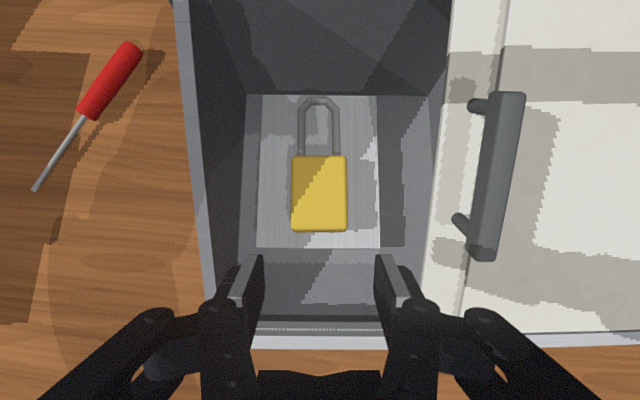

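The padlock is still flat and centred on the plate, with its body at (319,193). The left handle is at (497,175) and the bay is clear of the gripper.

Call:
drive_tool:
  rows:
    - [60,8,25,-15,0,0,0]
    - [70,18,60,-19,0,0,0]
    - [70,28,90,-19,0,0,0]
    - [70,32,102,-19,0,0,0]
    - [70,32,102,0,0,0,0]
    - [70,32,102,25,0,0,0]
    - [60,32,102,48,0,0,0]
    - [50,32,102,65,0,0,0]
    - [50,32,102,65,0,0,0]
  squeeze: 20

```text
t: 15.97
tcp_pos: [600.7, -65.6, 173.5]
ee_rot: [-3.025, -0.137, -0.741]
ft_force: [-0.7, 0.0, -0.5]
grip_width: 50.0
finger_force: 0.0
```

Call:
drive_tool:
  rows:
    - [0,0,0,0,0,0,0]
    - [0,0,0,0,0,0,0]
    - [0,0,0,0,0,0,0]
    - [0,0,0,0,0,0,0]
    - [0,0,0,0,0,0,0]

```text
t: 16.38
tcp_pos: [602.4, -66.9, 180.1]
ee_rot: [-3.025, -0.136, -0.755]
ft_force: [-1.0, 0.1, 1.4]
grip_width: 13.4
finger_force: 23.8
```

Run:
```python
from h import *
o=get_obs();p=w2c(o['tcp_pos']);print(p,o['grip_width'],o['ft_force'])
p[1]+=165;go([(c2w(p),YAW,np.radians(28))])
```

```text
[-25.50355703  26.38114231 180.13028615] 13.421567540432031 [-1.03329792  0.07532246  1.40152609]
[0.9, -165.0, 0.2] [-0.001, -0.001, 0.006]
```

Call:
drive_tool:
  rows:
    - [0,0,-8,0,0,0,0]
    - [0,0,-25,0,0,0,0]
    - [0,0,-44,0,0,0,0]
    - [0,0,-63,0,0,0,0]
    - [0,0,-82,0,0,0,0]
    - [0,0,-101,0,0,0,0]
    - [0,0,-120,0,0,0,0]
    - [0,1,-137,0,0,0,0]
    - [0,1,-150,0,0,0,0]
    - [0,1,-159,0,0,0,0]
    - [0,1,-165,0,0,0,0]
    - [0,1,-166,0,0,0,0]

```text
t: 17.38
tcp_pos: [588.8, 97.4, 180.2]
ee_rot: [-3.027, -0.134, -0.756]
ft_force: [6.3, -8.3, -1.3]
grip_width: 13.8
finger_force: 23.2
```

Call:
drive_tool:
  rows:
    - [0,0,-1,0,0,0,0]
    - [0,0,-1,0,0,0,0]
    - [0,0,-1,0,0,0,0]
    - [0,0,-1,0,0,0,0]

```text
t: 17.72
tcp_pos: [588.9, 97.4, 180.2]
ee_rot: [-3.027, -0.132, -0.756]
ft_force: [6.1, -6.7, -2.5]
grip_width: 13.6
finger_force: 23.0
```

Run:
```python
from h import *
o=get_obs();p=w2c(o['tcp_pos']);print(p,o['grip_width'],o['ft_force'])
```

```text
[-25.19167437 191.20533796 180.16962583] 13.62323043230347 [ 6.08615863 -6.70597561 -2.53339019]
```

Call:
drive_tool:
  rows:
    - [0,0,-3,0,0,0,0]
    - [0,0,-3,0,0,0,0]
    - [0,0,-3,0,0,0,0]

```text
t: 17.97
tcp_pos: [588.9, 97.5, 180.1]
ee_rot: [-3.03, -0.128, -0.756]
ft_force: [5.3, -14.8, 0.7]
grip_width: 13.6
finger_force: 23.3
```

Call:
drive_tool:
  rows:
    - [0,0,2,0,0,0,0]
    - [45,0,2,0,0,0,0]
    - [45,0,2,0,0,0,0]
    - [45,0,2,0,0,0,0]
    - [45,0,2,-20,0,0,0]
    - [45,0,2,-50,0,0,0]
    - [45,0,2,-85,0,0,0]
    - [45,0,2,-120,0,0,0]
    - [45,0,2,-120,0,0,0]

```text
t: 18.72
tcp_pos: [532.3, 97.8, 292.9]
ee_rot: [-3.022, -0.141, -0.768]
ft_force: [1.3, 0.0, 1.1]
grip_width: 44.9
finger_force: 0.0
```

Run:
```python
from h import *
o=get_obs();print(w2c(o['tcp_pos']),o['ft_force'])
w=cam('wrist','w8.png');s=np.radians(30)
for q in (0,5):
  print(q,proj(w,[c2w(np.array([-23+x*np.cos(s),191-q,176+x*np.sin(s)])) for x in(-50,50)]).round(1).tolist())
```

```text
[-81.5554178  196.33609194 292.86644353] [1.31252284 0.03925894 1.13216092]
0 [[325.7, 263.1], [327.8, 139.7]]
5 [[331.9, 263.1], [334.7, 139.8]]
```

View pics/w8.png

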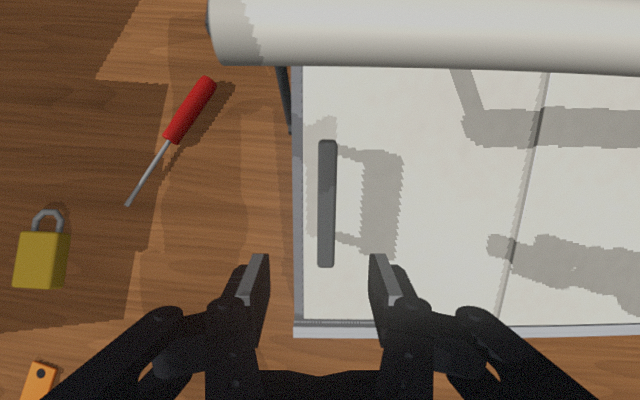

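The left door is fully shut: no gap at its left edge, and the handle at (327,140)–(326,267) matches the prediction for shut. The gripper is clear, so I'm handing in.

```bash
python3 -c "
from cell import robot; print(robot.hand_in())"
```

```text
the job is handed in; nothing more can be done
None
```

The job is handed in at about 19 s, with no verdict returned: by my measurements the long padlock lies flat and centred on the plate after being pressed to the stop, the left door is shut again, and I saw no sign of anything else moving.

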